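# Draw a specimen mount from its case and tip its face to the light

## Task

Push the spatula's blade into the notch at the front of the closed grey specimen case, pry the lid up with it, swing the lid open past upright, and lay the spatula back on the worktop. Then take the largest of the three round mounts in the case by its rim, never touching its polished face with the fingers, and draw it up out of the rack. Finish while still holding it at least 10 cm above the case's rim, tipped so that its polished face looks up at about 45 degrees towards the light; the other two mounts stay in the rack, and the beaker and the dropper bottle are left alone.

Things in the scene. Friction and masses are not known exactly. Their poses are not given: they have to be found in the camera images.
- case: Low grey square box, 132 x 132 mm outside, walls 54 mm high and 5 mm thick, fixed to the worktop; inner floor 6 mm up. Origin: centre of its underside; x points from the notched front wall to the hinge wall, z up. Beside the mounts that stand in it it is free up to the side walls (inner faces at y -61 and +61 mm).
- rack (a point): Middle slot of the rack fixed in the case, 10 mm up; axes of the case. Three mounts stand on edge one behind the other along x on two steel rails, in slots at x -24, 0 and +24 mm between white fins (24 mm wide in y, 3 mm thick, tops 27 mm above the worktop). Between the front wall and the first fin lie 25 mm of free space.
- notch (a point): Middle of the pry notch, on the outer face of the case's front wall, 50.5 mm above the worktop; axes of the case. The notch is cut in the wall's upper edge right under the lid: 40 mm wide, 7 mm high (47 to 54 mm above the worktop), open to the inside.
- lid_hinge (a point): Point on the hinge line of the lid, at the middle of the case's back wall, 54 mm above the worktop; the hinge line runs along the case's y; same axes as the case.
- lid (a joint): Angle of the lid, rad: 0 closed, grows as the front edge rises, stop at 2.1. The lid is a flat grey plate 132 x 132 x 7 mm lying flush on the walls, without handle, hinged at the case's back wall; closed, its underside is 54 mm above the worktop. Light stiff hinge (1 to 1.5 N at the front edge): it stays where it is left.
- lid_front (a point): Middle of the lid's front lower edge, 132 mm from the hinge line; axes of the lid (those of the case, turned about y by the lid's angle).
- blade: Lab spatula, 194 mm long, 28 g, lying on the worktop. Origin: underside of its middle; body y points to the handle's end, z up. Wooden handle from y = +12 to +97 mm, 16 mm wide (x), 8 mm thick (z 0 to 8 mm); stem 8 mm wide; flat steel blade from y = -24 to -97 mm, 16 mm wide, 2 mm thick (z 2 to 4 mm).
- blade_tip (a point): Middle of the front end of the spatula's blade; same axes as the spatula.
- large_mount: The largest mount: black resin disc, 40 mm across, 18 mm thick, 60 g, on edge in any one of the three slots, its top 24 mm above the fins. Origin: centre of its plain back face; its own z is the disc's axis and points out of the polished face. In the rack that axis is level and points to the hinge (case x); its middle is then 31 mm above the worktop.
- mount_mid (a point): Middle of the large mount (9 mm from the origin along its z).
- polished_face: The polished face of the large mount with a bright metal section in it: disc 36 mm across, standing 1 mm proud at the +z end; same origin and axes as the large mount. Not to be touched by the fingers; the 40 mm rim is free to grip.
- small_mount_a: Small mount, 30 mm across, 18 mm thick, on edge in another slot, middle 26 mm above the worktop. Origin: centre of its back face, z along its axis to the hinge.
- small_mount_b: Second small mount, the same size, in the remaining slot. Origin and axes alike.
- beaker: Small glass beaker, 53 mm across, 68 mm high, standing beside the case. Origin: underside centre.
- dropper: Small brown dropper bottle, 34 mm across, 85 mm high, on the other side of the case. Origin: underside centre.

How it is judged:
On the way, in this order (a step that is already met when the one before it is completed fails the run):
1. the lid is pried up with the spatula: blade bearing on the lid, front edge up about 8 mm or more (value of joint lid above 0.06 rad and contact force between blade and lid above 0.1 N), for 0.05 s.
2. the lid is open past upright (value of joint lid above 1.6 rad), for 0.2 s.
3. the spatula lies on the worktop, let go (height (world z) of blade below 0.02 m and contact force between the fingers and blade below 0.1 N and linear speed of blade below 0.05 m/s), for 0.1 s.
4. the large mount is drawn up out of the case (z of mount_mid in the frame of case above 0.09 m), for 0.1 s.
At the end, for the whole second after the job is handed in: Fingers alone hold the large mount still, middle at least 150 mm above the worktop, polished face up with its axis 29 to 61 degrees from vertical; lid open past 1.6 rad; spatula lying on the worktop, let go; small mounts within 20 mm of their starts (z of mount_mid in the frame of case above 0.15 m and angle between large_mount's own z axis and vertical between 0.5 and 1.07 rad and contact force between the fingers and large_mount above 0.5 N and contact force between large_mount and case below 0.1 N and contact force between each of large_mount, the fingers and blade below 0.1 N and linear speed of large_mount below 0.04 m/s and value of joint lid above 1.6 rad and height (world z) of blade below 0.02 m and distance of each of small_mount_a, small_mount_b from where it was at the start of the episode below 0.02 m); the arm keeps its last pose, push and grip.
It fails at once if the fingers press on the polished face (contact force between the fingers and polished_face above 0.5 N).
It fails at once if a small mount is taken out of the rack (distance of any of small_mount_a, small_mount_b from where it was at the start of the episode above 0.03 m).
It fails at once if the beaker or the dropper bottle is pushed away or knocked over (distance of any of beaker, dropper from where it was at the start of the episode above 0.04 m or angle between any of beaker, dropper's own z axis and vertical above 0.5 rad).
It also fails if it takes over 72 s, if anything falls off the work surface, if the arm or the gripper's body presses on something with over 40 N, if the wrist force passes 120 N, or if a joint passes its speed limit or range.

## Robot

A 6-joint arm with a two-finger parallel gripper is mounted at the origin on a cart in front of the work surface, level with it; the furniture and walls round the work are solid. World frame = base frame: x ahead of the robot, y to its left, z up, the work surface at z = 0. Lengths are in m, angles in rad, forces in N, time in s.
With the tool pointing down it reaches from about 0.35 to 0.775 m from the base axis. Payload 7.3 kg.
Tool frame: the origin (TCP) lies at the very end of the fingers, on their centre line; the grasp point (between the pads) lies 19 mm behind it (robot.hold_point_z is the distance from the TCP to the grasp point, in m); z points along the fingers, y is the direction in which the jaws open and shut (so a half turn about z gives the same grasp; the last joint's range is limited). The gripper opens to 92 mm and grips with 3 to 60 N. Pads are 19 mm wide; open, the fingers measure 130 mm over their backs; the gripper's body (75 mm by 190 mm) begins 47 mm behind the grasp point.
Start: joints at [-1.461, 0.342, 1.524, -0, 1.275, -0.146], TCP at [0.133, -0.508, 0.227] pointing down, gripper open.
Joint ranges: [-2.53, 2.53], [-0.77, 2.02], [0.04, 2.7], [-1, 4.14], [0.28, 2.66], [-3.11, 3.11]. Speed limits (rad/s): [2.57, 2.57, 3.14, 3.14, 3.14, 3.14].

## Interface

Orientations are given as [roll, pitch, yaw] about the fixed x, y, z axes, in that order (R = Rz(yaw) Ry(pitch) Rx(roll)).
In Python, from cell import monitor, viewer, robot gives the robot as it stands.
- The arm moves only by the tool move_arm, never from a script. Its argument "deltas" is a list of rows, each an object of numbers: "x", "y", "z": the shift along the tool's x, y, z in m; "wx", "wy", "wz": the turn, a rotation vector about the tool's x, y, z in degrees; "hand": the opening, from 0 (shut) to 1 (fully open). In form: [{"x": .., "y": .., "z": .., "wx": .., "wy": .., "wz": .., "hand": ..}, ...]. A call has 1 to 8 rows; each row is the pose to reach, as a shift and turn from the pose commanded when the call began, along the tool's axes at that moment; what a row does not reach only later rows make up. A row lasts 1/8 s, in which the tool goes at most 62.5 mm and 10.7 degrees, less where a joint would pass 70% of its speed; a pose out of reach is approached as far as the arm can. A call with a gripper value outside its range is refused whole. The fingers move at their own pace and stop on an object; "grip_force" is the grip in N (left out, the last holds). Time passes only in rows, so rows that repeat a pose let the fingers close. It gives the time, the measured TCP pose, the force and the opening at its end, in the units of the state.
- monitor.observe(): the state, without advancing time (a new reading comes with each control period).
- viewer.read_camera(name): name is "scene" or "top" or "wrist"; returns the picture (400x640x3 uint8, red, green, blue); there is no depth.
- viewer.camera_params(name): a dict with "camera_matrix" (3x3 intrinsics, pixels), "k1" (the pictures are not rectified: a ray, as slopes to the right and down, at radius r is drawn at 1 + k1 r^2 times it, then the intrinsics apply), "R" (3x3) and "t" (3): a world point X has camera coordinates R X + t. Camera axes: x right, y down, z forward; pixel columns grow to the right and rows downward; lengths in m; the calibration is good to about 2 mm. A picture is of the moment at which its call begins: read the wrist's pose just before it. camera_params takes no time and is no camera call; for the wrist camera it gives the pose at the moment of the call.
- robot.hand_in(): hands the job in, once; it reports no verdict.
The state is a dict: "time": time; "qpos": joint angles; "qvel": joint speeds; "joint_efforts": joint torques, N m; "tool_pos": TCP position; "tool_rot": TCP orientation; "contact_force": force on the tool from outside, world axes, zero at the start; "torque": the same for the moment, N m; "opening": finger opening in m.
Only numpy, scipy, OpenCV 4.12 (cv2) and the standard library are available. Lean on these libraries where they do the work, as an engineer would, in place of code of your own. Each camera call takes 0.05 s, during which the arm holds its last target. There are 200 camera calls.

## Working session

There is one attempt and no reset: what is moved stays moved. The work goes in short steps, Python scripts to look and compute and a tool call to move; the robot and the scene stay as the last step left them, time stands still between calls to the robot, and variables do not carry over. Pictures are saved under pics/ and viewed, about 8 in all and at most 12, crops included, and the job is handed in when it is done.

Besides the shell and the picture viewer there is one more tool, called after "Emit:" as name([rows], argument=value, ...), one row to a line, values as JSON. move_arm: Moves the arm, as the interface text tells. Its arguments: {"type":"object","properties":{"deltas":{"type":"array","items":{"type":"object","properties":{"x":{"type":"number"},"y":{"type":"number"},"z":{"type":"number"},"wx":{"type":"number"},"wy":{"type":"number"},"wz":{"type":"number"},"hand":{"type":"number"}}}},"grip_force":{"type":"number"}},"required":["deltas"]}

```bash
ls; mkdir -p pics; python3 - <<'E'
from cell import monitor, viewer, robot
import cv2
print(monitor.observe())
for n in ("scene","top"):
    im=viewer.read_camera(n); cv2.imwrite(f"pics/{n}0.png",im[:,:,::-1])
    p=viewer.camera_params(n); print(n,p)
print(robot.hold_point_z)
E
```

```text
pics
{'time': 0.0, 'qpos': array([-1.46102103e+00,  3.42757018e-01,  1.52499979e+00,  5.80770479e-06,
        1.27537039e+00, -1.46022781e-01]), 'qvel': array([ 1.69989505e-03,  1.39980736e-03,  2.78158877e-06, -9.14705315e-04,
        1.69999176e-04, -1.88478311e-03]), 'joint_efforts': array([-7.76026391e-04, -4.31246281e+01, -2.44222373e+01,  7.17707165e-02,
        5.58627828e-02, -9.20887464e-05]), 'tool_pos': array([ 0.13280272, -0.50752227,  0.22603316]), 'tool_rot': array([-3.14007526e+00, -2.28776010e-04,  2.55796208e-01]), 'contact_force': array([-0.23549407, -0.75359643, -0.93293568]), 'torque': array([ 0.00886793,  0.00489992, -0.01881583]), 'opening': 0.09160486006232023}
scene {'camera_matrix': array([[496.35119614,   0.        , 324.04132411],
       [  0.        , 496.35119614, 208.48161482],
       [  0.        ,   0.        ,   1.        ]]), 'k1': 0.034517950734327806, 'R': array([[ 0.86083173, -0.50840893, -0.02211535],
       [-0.21822525, -0.32953904, -0.91857594],
       [ 0.45972434,  0.79556544, -0.39462533]]), 't': array([-0.5708935 ,  0.1599662 ,  1.08731724])}
top {'camera_matrix': array([[472.00974653,   0.        , 322.22795989],
       [  0.        , 472.00974653, 198.26941269],
       [  0.        ,   0.        ,   1.        ]]), 'k1': -0.09111617024750311, 'R': array([[-0.00697599, -0.99996268,  0.00509584],
       [-0.99674736,  0.00654423, -0.08032361],
       [ 0.08028726, -0.0056396 , -0.99675581]]), 't': array([-0.1137401 ,  0.58379104,  0.91381592])}
0.0188
```

View pics/scene0.png

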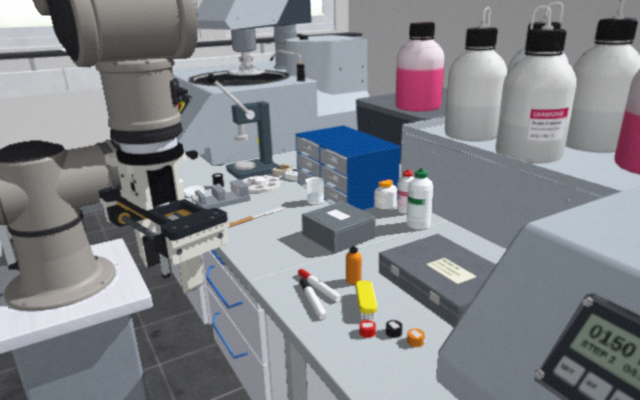

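View pics/top0.png

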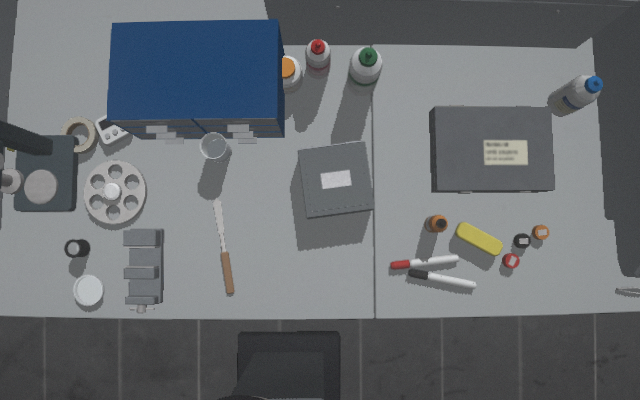

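```bash
cat > h.py <<'E'
import numpy as np, cv2
from cell import monitor, viewer, robot
from scipy.spatial.transform import Rotation as Ro
def ray(p,uv):
    K=p["camera_matrix"]; d=np.array([(uv[0]-K[0,2])/K[0,0],(uv[1]-K[1,2])/K[1,1]])
    s=d.copy()
    for _ in range(20): s=d/(1+p["k1"]*(s@s))
    R=p["R"]; return -R.T@p["t"], R.T@np.array([s[0],s[1],1.])
def onz(p,uv,z):
    o,d=ray(p,uv); return o+d*(z-o[2])/d[2]
def proj(p,X):
    c=p["R"]@np.asarray(X)+p["t"]; s=c[:2]/c[2]; s=s*(1+p["k1"]*(s@s)); K=p["camera_matrix"]
    return np.array([K[0,0]*s[0]+K[0,2],K[1,1]*s[1]+K[1,2]])
def pose():
    s=monitor.observe(); return s, np.array(s["tool_pos"]), Ro.from_euler("xyz",s["tool_rot"]).as_matrix()
E
python3 - <<'E'
import cv2
im=cv2.imread("pics/top0.png")
a=im[120:310,190:460]
cv2.imwrite("pics/c0.png",cv2.resize(a,(810*270//270-10,563),interpolation=cv2.INTER_CUBIC))
from h import *
p=viewer.camera_params("top")
hsv=cv2.cvtColor(im,cv2.COLOR_BGR2HSV)
# handle (brown) 
m=cv2.inRange(hsv,(5,70,40),(25,255,255)); m[:, :205]=0; m[:,245:]=0; m[:240]=0; m[300:]=0
pts=cv2.findNonZero(m).reshape(-1,2); r=cv2.minAreaRect(pts); print("handle",r,len(pts),pts.min(0),pts.max(0))
for e in cv2.boxPoints(r): print(onz(p,e,.008))
# lid
g=cv2.cvtColor(im,cv2.COLOR_BGR2GRAY)
for q in [(180,320),(200,360),(160,310),(205,320),(215,330),(214,360),(100+50,382),(210,223),(235,225)]: print(q,im[q])
E
```

```text
handle ((227.26455688476562, 272.1930847167969), (40.60111999511719, 6.761706829071045), 81.11934661865234) 275 [221 252] [233 292]
[0.47594192 0.08687807 0.008     ]
[0.47799499 0.07336974 0.008     ]
[0.39793776 0.0604891  0.008     ]
[0.39586629 0.0739298  0.008     ]
(180, 320) [118 117 114]
(200, 360) [107 106 101]
(160, 310) [109 106 103]
(205, 320) [109 105 103]
(215, 330) [63 60 59]
(214, 360) [104 104 101]
(150, 382) [157 156 151]
(210, 223) [155 153 148]
(235, 225) [156 154 152]
```

View pics/c0.png

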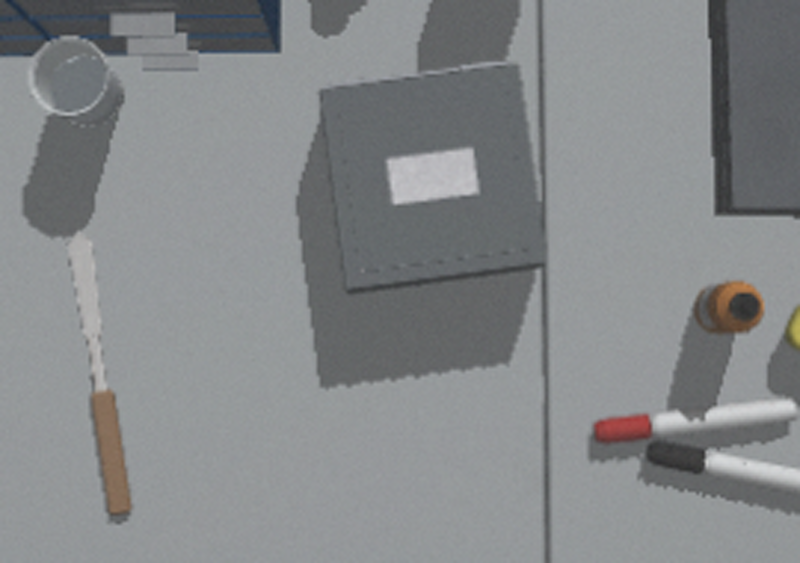

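```bash
python3 - <<'E'
from h import *
p=viewer.camera_params("top")
c=[(347,287),(544,264),(320,91),(518,64)]
P=[]
for u in c:
    X=onz(p,(190+u[0]/2.963,120+u[1]/2.963),.061); P.append(X); print(X)
P=np.array(P)
print("center",P.mean(0)); 
print(np.linalg.norm(P[0]-P[1]),np.linalg.norm(P[0]-P[2]),np.linalg.norm(P[1]-P[3]),np.linalg.norm(P[2]-P[3]))
for a,b in((0,2),(1,3)): d=P[b]-P[a]; print(np.degrees(np.arctan2(d[1],d[0])))
for a,b in((1,0),(3,2)): d=P[b]-P[a]; print(np.degrees(np.arctan2(-d[0],d[1])))
for n,u,z in(("tip",(79,237),.003),("h0",(119,513),.006),("hand-stem",(103,392),.006),("drop",(743,306),.085),("beak",(70,77),.068)):
    print(n,onz(p,(190+u[0]/2.963,120+u[1]/2.963),z))
E
```

```text
[ 0.54473424 -0.08848995  0.061     ]
[ 0.55864823 -0.21529375  0.061     ]
[ 0.67213969 -0.0714884   0.061     ]
[ 0.68923968 -0.20048757  0.061     ]
center [ 0.61619046 -0.14393992  0.061     ]
0.12756489794708564 0.12853482865582952 0.13142812121121678 0.13012760513115199
7.600895370572862
6.468452120486999
6.261928464381136
7.551044445561914
tip [0.58258376 0.09725028 0.003     ]
h0 [0.39490551 0.06805986 0.006     ]
hand-stem [0.47657485 0.07924479 0.006     ]
drop [ 0.52991908 -0.33772156  0.085     ]
beak [0.68145462 0.0902425  0.068     ]
```

```bash
cat >> h.py <<'E'
def down(yawdeg,pitch=0):
    # tool down, x axis heading yaw; pitch>0 tips the tool's x axis (spatula tip) upwards
    return Ro.from_euler("xyz",[180,-pitch,yawdeg],degrees=True).as_matrix()
def rel(targets):
    s,p,R=pose(); print("t %.2f"%s["time"],p.round(4),np.degrees(s["tool_rot"]).round(1),"F",np.round(s["contact_force"],1),"open %.4f"%s["opening"])
    for X,T in targets:
        d=R.T@(np.array(X)-p); w=np.degrees(Ro.from_matrix(R.T@T).as_rotvec()); print("  xyz",d.round(4)," w",w.round(1))
E
python3 - <<'E'
from h import *
rel([((.36,-.28,.2),down(8.9)),((.463,.079,.12),down(8.9))])
E
```

```text
t 0.10 [ 0.1328 -0.5076  0.2261] [-179.9   -0.    14.7] F [ 0.3 -0.9 -0.4] open 0.0917
  xyz [ 0.2773 -0.1626  0.0264]  w [-0.1 -0.   5.8]
  xyz [ 0.4678 -0.4838  0.1069]  w [-0.1 -0.   5.8]
```

Emit:
move_arm([
  {"x": 0.055,"y": -0.03,"z": 0.005,"wz": 2},
  {"x": 0.11,"y": -0.065,"z": 0.01,"wz": 4},
  {"x": 0.165,"y": -0.1,"z": 0.015,"wz": 5.8},
  {"x": 0.22,"y": -0.13,"z": 0.02,"wz": 5.8,"hand": 0.6},
  {"x": 0.277,"y": -0.163,"z": 0.026,"wz": 5.8,"hand": 0.5},
  {"x": 0.31,"y": -0.215,"z": 0.04,"wz": 5.8},
  {"x": 0.34,"y": -0.265,"z": 0.055,"wz": 5.8},
  {"x": 0.37,"y": -0.32,"z": 0.07,"wz": 5.8},
])

```text
schema error: expected keys x, y, z, wx, wy, wz, hand
```

Emit:
move_arm([
  {"x": 0,"y": 0,"z": 0},
])

```text
schema error: expected keys x, y, z, wx, wy, wz, hand
```

```bash
python3 - <<'E'
from h import *
rel([((.463,.079,.1),down(8.9))])
cv2.imwrite("pics/w1.png",viewer.read_camera("wrist")[:,:,::-1])
p=viewer.camera_params("wrist")
for X in [(.463,.079,.008),(.583,.097,.003),(.55,-.152,.05)]: print(proj(p,X))
E
```

```text
t 0.10 [ 0.1328 -0.5076  0.2261] [-179.9   -0.    14.7] F [ 0.3 -0.9 -0.4] open 0.0917
  xyz [ 0.4678 -0.4837  0.1269]  w [-0.1 -0.   5.8]
[-236.64648255 -347.07000555]
[-217.56405159 -475.29535201]
[ -23.42622854 -500.46008842]
```

All keys are needed in each row.

Emit:
move_arm([
  {"x": 0.055,"y": -0.03,"z": 0.005,"wx": 0,"wy": 0,"wz": 2,"hand": 1},
  {"x": 0.11,"y": -0.065,"z": 0.01,"wx": 0,"wy": 0,"wz": 4,"hand": 1},
  {"x": 0.165,"y": -0.1,"z": 0.015,"wx": 0,"wy": 0,"wz": 5.8,"hand": 0.6},
  {"x": 0.22,"y": -0.13,"z": 0.02,"wx": 0,"wy": 0,"wz": 5.8,"hand": 0.5},
  {"x": 0.277,"y": -0.163,"z": 0.026,"wx": 0,"wy": 0,"wz": 5.8,"hand": 0.5},
  {"x": 0.31,"y": -0.215,"z": 0.04,"wx": 0,"wy": 0,"wz": 5.8,"hand": 0.5},
  {"x": 0.34,"y": -0.265,"z": 0.055,"wx": 0,"wy": 0,"wz": 5.8,"hand": 0.5},
  {"x": 0.37,"y": -0.32,"z": 0.07,"wx": 0,"wy": 0,"wz": 5.8,"hand": 0.5},
], grip_force=60)

```text
time: 1.15
tool_pos: [0.408, -0.1116, 0.1584]
tool_rot: [3.141, -0.0, 0.154]
contact_force: [1.0, -0.4, -0.3]
opening: 0.0462
```

```bash
python3 - <<'E'
from h import *
rel([((.463,.079,.1),down(8.9))])
E
```

```text
t 1.15 [ 0.408  -0.1116  0.1584] [180.   -0.    8.8] F [ 1.  -0.4 -0.3] open 0.0462
  xyz [ 0.0836 -0.1799  0.0584]  w [ 0.  -0.  -0.1]
```

Emit:
move_arm([
  {"x": 0.028,"y": -0.05,"z": 0.015,"wx": 0,"wy": 0,"wz": 0,"hand": 0.5},
  {"x": 0.05,"y": -0.105,"z": 0.03,"wx": 0,"wy": 0,"wz": 0,"hand": 0.5},
  {"x": 0.07,"y": -0.15,"z": 0.045,"wx": 0,"wy": 0,"wz": 0,"hand": 0.5},
  {"x": 0.084,"y": -0.18,"z": 0.058,"wx": 0,"wy": 0,"wz": 0,"hand": 0.5},
  {"x": 0.084,"y": -0.18,"z": 0.058,"wx": 0,"wy": 0,"wz": 0,"hand": 0.5},
])

```text
time: 1.78
tool_pos: [0.4624, 0.0791, 0.0998]
tool_rot: [-3.141, 0.002, 0.158]
contact_force: [0.1, -0.5, 0.3]
opening: 0.0459
```

```bash
python3 - <<'E'
from h import *
rel([((.463,.079,.003),down(8.9))])
cv2.imwrite("pics/w1.png",viewer.read_camera("wrist")[:,:,::-1])
p=viewer.camera_params("wrist"); print(-p["R"].T@p["t"],p["R"][2])
for X in [(.463,.079,.008),(.583,.097,.003),(.55,-.152,.05),(.395,.068,.006)]: print(proj(p,X))
E
```

```text
t 1.77 [0.4624 0.0791 0.0998] [-1.8e+02  1.0e-01  9.1e+00] F [ 0.1 -0.5  0.3] open 0.0459
  xyz [0.0008 0.0002 0.0968]  w [-0.   0.1  0.2]
[0.54761902 0.09045227 0.2583911 ] [-0.30589844 -0.04776852 -0.95086503]
[316.43544023 208.40953824]
[317.71161637  40.32837603]
[693.20684606 156.2687259 ]
[316.82181963 283.71839621]
```

View pics/w1.png

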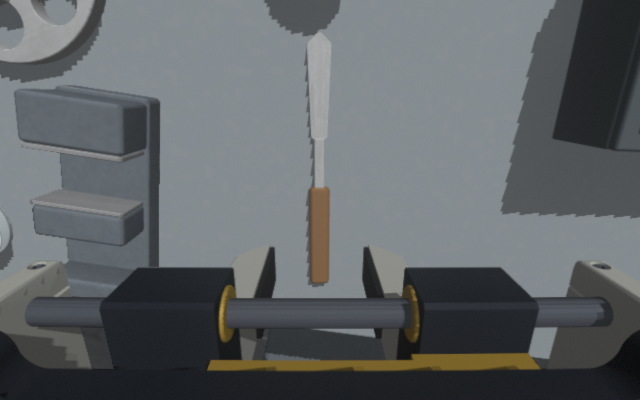

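```bash
python3 - <<'E'
from h import *
p=viewer.camera_params("wrist")
a=onz(p,(319.5,32),.004);b=onz(p,(320,187),.008);c=onz(p,(320.3,283),.004);print(a,b,c)
d=a-c; print(np.linalg.norm(d[:2]),np.degrees(np.arctan2(d[1],d[0])),(a+c)/2, np.linalg.norm(b-c))
E
```

```text
[0.58822908 0.0965825  0.004     ] [0.48065925 0.07899217 0.008     ] [0.39496465 0.06496716 0.004     ]
0.19583326455222191 9.290493315210307 [0.49159687 0.08077483 0.004     ] 0.08692677473957311
```

Emit:
move_arm([
  {"x": 0.003,"y": 0.003,"z": 0.04,"wx": 0,"wy": 0,"wz": -0.2,"hand": 0.5},
  {"x": 0.003,"y": 0.003,"z": 0.08,"wx": 0,"wy": 0,"wz": -0.2,"hand": 0.5},
  {"x": 0.003,"y": 0.003,"z": 0.097,"wx": 0,"wy": 0,"wz": -0.2,"hand": 0.5},
  {"x": 0.003,"y": 0.003,"z": 0.097,"wx": 0,"wy": 0,"wz": -0.2,"hand": 0.5},
  {"x": 0.003,"y": 0.003,"z": 0.097,"wx": 0,"wy": 0,"wz": -0.2,"hand": 0.1},
  {"x": 0.003,"y": 0.003,"z": 0.097,"wx": 0,"wy": 0,"wz": -0.2,"hand": 0},
  {"x": 0.003,"y": 0.003,"z": 0.097,"wx": 0,"wy": 0,"wz": -0.2,"hand": 0},
  {"x": 0.003,"y": 0.003,"z": 0.097,"wx": 0,"wy": 0,"wz": -0.2,"hand": 0},
], grip_force=60)

```text
time: 2.82
tool_pos: [0.4667, 0.0748, 0.0044]
tool_rot: [3.141, -0.001, 0.158]
contact_force: [-0.9, 0.0, 4.8]
opening: 0.0144
```

Emit:
move_arm([
  {"x": 0,"y": 0,"z": 0,"wx": 0,"wy": 0,"wz": 0,"hand": 0},
  {"x": 0,"y": 0,"z": -0.04,"wx": 0,"wy": 0,"wz": 0,"hand": 0},
  {"x": 0,"y": 0,"z": -0.08,"wx": 0,"wy": 0,"wz": 0,"hand": 0},
  {"x": 0,"y": 0,"z": -0.08,"wx": 0,"wy": 0,"wz": 0,"hand": 0},
])

```text
time: 3.32
tool_pos: [0.4683, 0.0749, 0.0864]
tool_rot: [3.141, -0.006, 0.158]
contact_force: [-0.1, 0.3, -0.8]
opening: 0.0137
```

```bash
python3 - <<'E'
from h import *
rel([((.394,-.171,.085),down(7))])
E
```

```text
t 3.33 [0.4683 0.0749 0.0864] [179.9  -0.3   9.1] F [-0.1  0.3 -0.8] open 0.0137
  xyz [-0.1121  0.2311  0.001 ]  w [ 0.1 -0.3  2.1]
```

Emit:
move_arm([
  {"x": -0.02,"y": 0.045,"z": 0,"wx": 0,"wy": 0,"wz": 0.5,"hand": 0},
  {"x": -0.045,"y": 0.09,"z": 0,"wx": 0,"wy": 0,"wz": 1,"hand": 0},
  {"x": -0.07,"y": 0.135,"z": 0,"wx": 0,"wy": 0,"wz": 1.5,"hand": 0},
  {"x": -0.09,"y": 0.18,"z": 0,"wx": 0,"wy": 0,"wz": 2,"hand": 0},
  {"x": -0.105,"y": 0.215,"z": 0,"wx": 0,"wy": 0,"wz": 2.1,"hand": 0},
  {"x": -0.112,"y": 0.231,"z": 0,"wx": 0,"wy": -0.3,"wz": 2.1,"hand": 0},
  {"x": -0.112,"y": 0.231,"z": 0,"wx": 0,"wy": -0.3,"wz": 2.1,"hand": 0},
  {"x": -0.112,"y": 0.231,"z": 0,"wx": 0,"wy": -0.3,"wz": 2.1,"hand": 0},
])

```text
time: 4.32
tool_pos: [0.3921, -0.1698, 0.0836]
tool_rot: [-3.141, 0.006, 0.122]
contact_force: [0.2, 0.4, 0.1]
opening: 0.0139
```

```bash
python3 - <<'E'
from h import *
rel([])
cv2.imwrite("pics/w2.png",viewer.read_camera("wrist")[:,:,::-1])
cv2.imwrite("pics/s2.png",viewer.read_camera("scene")[:,:,::-1])
p=viewer.camera_params("wrist")
s,P,R=pose()
for X in [P+R@[.1225,0,.001],(.5507,-.152,.0505),(.542,-.0865,.061),(.558,-.2175,.061)]: print(proj(p,X))
E
```

```text
t 4.33 [ 0.3921 -0.1698  0.0836] [-180.     0.3    7. ] F [0.2 0.4 0.1] open 0.0139
[317.0301557    4.07020227]
[321.27374336 -65.4471076 ]
[175.15018972 -73.17833472]
[467.29178651 -72.41865773]
```

View pics/w2.png

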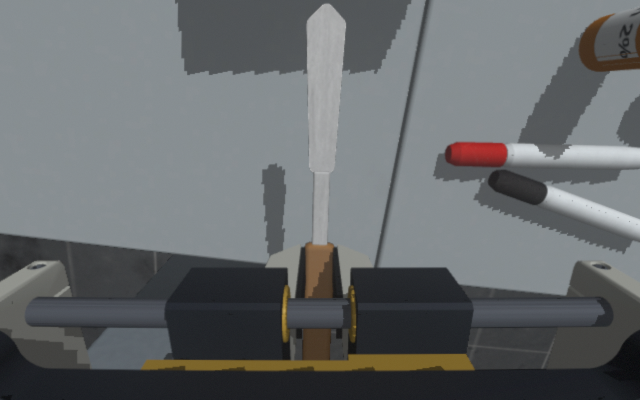

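```bash
python3 - <<'E'
from h import *
rel([((.39,-.12,.12),down(7,38))])
E
```

```text
t 4.42 [ 0.3923 -0.1697  0.0838] [-180.     0.3    7.1] F [ 0.5  0.5 -1.1] open 0.0138
  xyz [ 0.0037 -0.0496 -0.0362]  w [-0.  38.3  0. ]
```

View pics/s2.png

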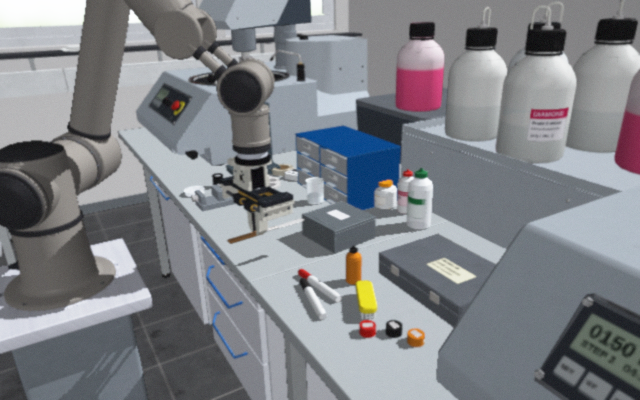

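Emit:
move_arm([
  {"x": 0,"y": -0.012,"z": -0.01,"wx": 0,"wy": 9,"wz": 0,"hand": 0},
  {"x": 0,"y": -0.025,"z": -0.02,"wx": 0,"wy": 19,"wz": 0,"hand": 0},
  {"x": 0,"y": -0.038,"z": -0.03,"wx": 0,"wy": 28,"wz": 0,"hand": 0},
  {"x": 0.003,"y": -0.05,"z": -0.036,"wx": 0,"wy": 38,"wz": 0,"hand": 0},
  {"x": 0.003,"y": -0.05,"z": -0.036,"wx": 0,"wy": 38,"wz": 0,"hand": 0},
  {"x": 0.003,"y": -0.05,"z": -0.036,"wx": 0,"wy": 38,"wz": 0,"hand": 0},
])

```text
time: 5.18
tool_pos: [0.3892, -0.1201, 0.1201]
tool_rot: [3.14, -0.66, 0.123]
contact_force: [0.3, 0.3, -0.6]
opening: 0.0139
```

```bash
python3 - <<'E'
from h import *
rel([])
cv2.imwrite("pics/w3.png",viewer.read_camera("wrist")[:,:,::-1])
cv2.imwrite("pics/s3.png",viewer.read_camera("scene")[:,:,::-1])
p=viewer.camera_params("wrist")
for X in [(.5507,-.152,.0505),(.542,-.0865,.061),(.558,-.2175,.061)]: print(proj(p,X))
E
```

```text
t 5.17 [ 0.3892 -0.1201  0.1201] [179.9 -37.8   7.1] F [ 0.3  0.3 -0.6] open 0.0139
[377.06353333  99.12680439]
[300.989213   92.0549116]
[456.65187877  92.23758285]
```

View pics/w3.png

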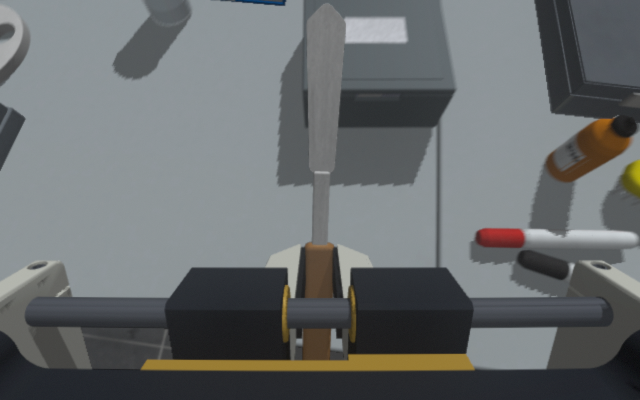

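```bash
python3 - <<'E'
from h import *
p=viewer.camera_params("wrist"); s,P,R=pose()
def tool(uv,zt):
    o,d=ray(p,uv); o=R.T@(o-P); d=R.T@d; return o+d*(zt-o[2])/d[2]
for zt in (-.003,.001,.005): print("tip",tool((325,5),zt).round(4),"blade end",tool((321,171),zt).round(4),"handle",tool((319,243),zt-.004).round(4))
im=cv2.imread("pics/w3.png"); cv2.imwrite("pics/c3.png",cv2.resize(im[70:150,280:480],(800,320),interpolation=cv2.INTER_CUBIC))
E
```

```text
tip [ 0.1207  0.0032 -0.003 ] blade end [ 0.0518  0.0017 -0.003 ] handle [ 0.0169  0.0008 -0.007 ]
tip [0.1216 0.0033 0.001 ] blade end [0.0509 0.0018 0.001 ] handle [ 0.0151  0.0008 -0.003 ]
tip [0.1225 0.0033 0.005 ] blade end [0.05   0.0018 0.005 ] handle [0.0132 0.0008 0.001 ]
```

View pics/c3.png

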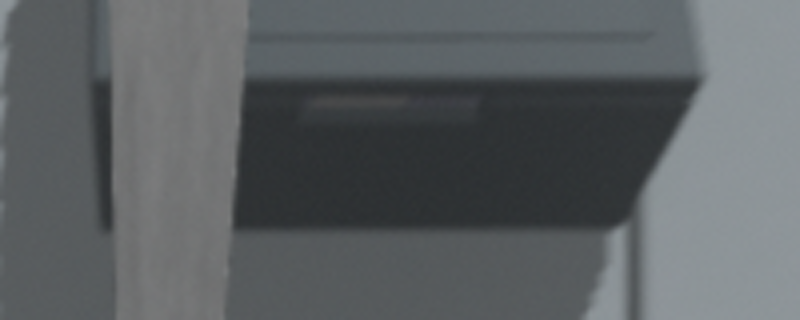

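```bash
python3 - <<'E'
from h import *
rel([((.405,-.16,.10),down(8.2)),((.405,-.1688,.053),down(8.2)),])
E
```

```text
t 5.28 [ 0.3884 -0.1198  0.1195] [-179.9  -37.7    6.9] F [-0.1 -0.6 -0.2] open 0.0139
  xyz [-0.0027  0.0419  0.0225]  w [  0.3 -37.7  -1.3]
  xyz [-0.0323  0.0507  0.059 ]  w [  0.3 -37.7  -1.3]
```

Emit:
move_arm([
  {"x": 0,"y": 0.01,"z": 0.005,"wx": 0,"wy": -10,"wz": -0.3,"hand": 0},
  {"x": 0,"y": 0.021,"z": 0.012,"wx": 0,"wy": -20,"wz": -0.6,"hand": 0},
  {"x": 0,"y": 0.032,"z": 0.018,"wx": 0.2,"wy": -30,"wz": -1,"hand": 0},
  {"x": -0.003,"y": 0.042,"z": 0.0225,"wx": 0.3,"wy": -37.7,"wz": -1.3,"hand": 0},
  {"x": -0.018,"y": 0.047,"z": 0.041,"wx": 0.3,"wy": -37.7,"wz": -1.3,"hand": 0},
  {"x": -0.032,"y": 0.051,"z": 0.059,"wx": 0.3,"wy": -37.7,"wz": -1.3,"hand": 0},
  {"x": -0.032,"y": 0.051,"z": 0.059,"wx": 0.3,"wy": -37.7,"wz": -1.3,"hand": 0},
  {"x": -0.032,"y": 0.051,"z": 0.059,"wx": 0.3,"wy": -37.7,"wz": -1.3,"hand": 0},
])

```text
time: 6.28
tool_pos: [0.4062, -0.1698, 0.0541]
tool_rot: [3.139, -0.001, 0.145]
contact_force: [0.6, 0.8, -0.8]
opening: 0.0138
```

```bash
python3 - <<'E'
from h import *
rel([((.42,-.1668,.053),down(8.2)),((.4531,-.1629,.053),down(8.2))])
E
```

```text
t 6.28 [ 0.4062 -0.1698  0.0541] [179.8  -0.    8.3] F [ 0.6  0.8 -0.8] open 0.0138
  xyz [ 0.0141 -0.001   0.0011]  w [ 0.2 -0.   0.1]
  xyz [ 0.0474 -0.0001  0.0011]  w [ 0.2 -0.   0.1]
```

Emit:
move_arm([
  {"x": 0.01,"y": 0,"z": 0.001,"wx": 0.2,"wy": 0,"wz": 0,"hand": 0},
  {"x": 0.02,"y": 0,"z": 0.001,"wx": 0.2,"wy": 0,"wz": 0,"hand": 0},
  {"x": 0.027,"y": 0,"z": 0.001,"wx": 0.2,"wy": 0,"wz": 0,"hand": 0},
  {"x": 0.034,"y": 0,"z": 0.001,"wx": 0.2,"wy": 0,"wz": 0,"hand": 0},
])

```text
time: 6.78
tool_pos: [0.4402, -0.1654, 0.0528]
tool_rot: [-3.141, -0.0, 0.144]
contact_force: [-0.6, -0.4, -0.3]
opening: 0.0139
```

Emit:
move_arm([
  {"x": 0.005,"y": 0,"z": 0,"wx": 0,"wy": 0,"wz": 0,"hand": 0},
  {"x": 0.01,"y": 0,"z": 0,"wx": 0,"wy": 0,"wz": 0,"hand": 0},
  {"x": 0.01,"y": 0,"z": 0,"wx": 0,"wy": 0,"wz": 0,"hand": 0},
])

```text
time: 7.15
tool_pos: [0.4499, -0.1639, 0.0525]
tool_rot: [-3.141, 0.0, 0.144]
contact_force: [-0.0, -0.3, -0.5]
opening: 0.0137
```

```bash
python3 - <<'E'
from h import *
rel([((.4531,-.1629,.053),down(8.2))])
cv2.imwrite("pics/w4.png",viewer.read_camera("wrist")[:,:,::-1])
E
```

```text
t 7.15 [ 0.4499 -0.1639  0.0525] [-179.9    0.     8.3] F [-0.  -0.3 -0.5] open 0.0137
  xyz [ 0.0033 -0.0005 -0.0005]  w [-0.1  0.   0.1]
```

View pics/w4.png

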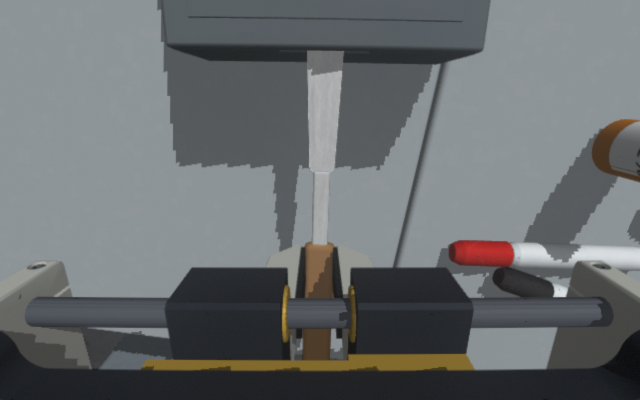

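Emit:
move_arm([
  {"x": 0,"y": 0,"z": -0.004,"wx": 0,"wy": 0,"wz": 0,"hand": 0},
  {"x": 0,"y": 0,"z": -0.008,"wx": 0,"wy": 0,"wz": 0,"hand": 0},
  {"x": 0.0005,"y": 0,"z": -0.012,"wx": 0,"wy": 0,"wz": 0,"hand": 0},
  {"x": 0.001,"y": 0,"z": -0.016,"wx": 0,"wy": 0,"wz": 0,"hand": 0},
  {"x": 0.0015,"y": 0,"z": -0.02,"wx": 0,"wy": 0,"wz": 0,"hand": 0},
  {"x": 0.002,"y": 0,"z": -0.024,"wx": 0,"wy": 0,"wz": 0,"hand": 0},
])

```text
time: 7.95
tool_pos: [0.4515, -0.1637, 0.0769]
tool_rot: [-3.141, 0.0, 0.144]
contact_force: [-1.3, 0.4, -0.8]
opening: 0.014
```

```bash
python3 - <<'E'
from h import *
rel([])
cv2.imwrite("pics/w5.png",viewer.read_camera("wrist")[:,:,::-1])
E
```

```text
t 7.95 [ 0.4515 -0.1637  0.0769] [-179.9    0.     8.3] F [-1.3  0.4 -0.8] open 0.0140
```

View pics/w5.png

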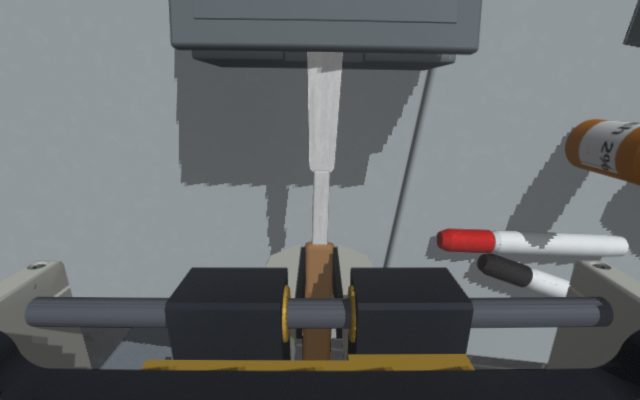

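Emit:
move_arm([
  {"x": 0.0035,"y": 0,"z": -0.0122,"wx": 0,"wy": 0,"wz": 0,"hand": 0},
  {"x": 0.0085,"y": 0,"z": -0.0245,"wx": 0,"wy": 0,"wz": 0,"hand": 0},
  {"x": 0.0147,"y": 0,"z": -0.036,"wx": 0,"wy": 0,"wz": 0,"hand": 0},
  {"x": 0.0224,"y": 0,"z": -0.0468,"wx": 0,"wy": 0,"wz": 0,"hand": 0},
  {"x": 0.0313,"y": 0,"z": -0.0565,"wx": 0,"wy": 0,"wz": 0,"hand": 0},
  {"x": 0.0413,"y": 0,"z": -0.0651,"wx": 0,"wy": 0,"wz": 0,"hand": 0},
  {"x": 0.0522,"y": 0.001,"z": -0.0725,"wx": 0,"wy": 0,"wz": 0,"hand": 0},
  {"x": 0.064,"y": 0.001,"z": -0.0785,"wx": 0,"wy": 0,"wz": 0,"hand": 0},
])

```text
time: 9.0
tool_pos: [0.516, -0.1554, 0.1557]
tool_rot: [-3.141, -0.0, 0.144]
contact_force: [-1.5, -0.8, -0.2]
opening: 0.014
```

```bash
python3 - <<'E'
from h import *
rel([])
cv2.imwrite("pics/w6.png",viewer.read_camera("wrist")[:,:,::-1])
p=viewer.camera_params("wrist")
h=np.array([.5525+.132*.9925,-.1515+.132*.1219,.054]); e=np.array([.9925,.1219,0]); l=np.array([-.1219,.9925,0])
for th in (.9,1,1.1,1.2,1.3): print(th,[proj(p,h+.132*(-np.cos(th)*e+np.sin(th)*np.array([0,0,1]))+s*.066*l).round(0) for s in(1,-1)])
E
```

```text
t 9.00 [ 0.516  -0.1554  0.1557] [-179.9   -0.     8.3] F [-1.5 -0.8 -0.2] open 0.0140
0.9 [array([175.,  94.]), array([468., 101.])]
1 [array([165.,  67.]), array([480.,  75.])]
1.1 [array([154.,  34.]), array([492.,  43.])]
1.2 [array([143.,  -4.]), array([505.,   5.])]
1.3 [array([133., -49.]), array([517., -38.])]
```

View pics/w6.png

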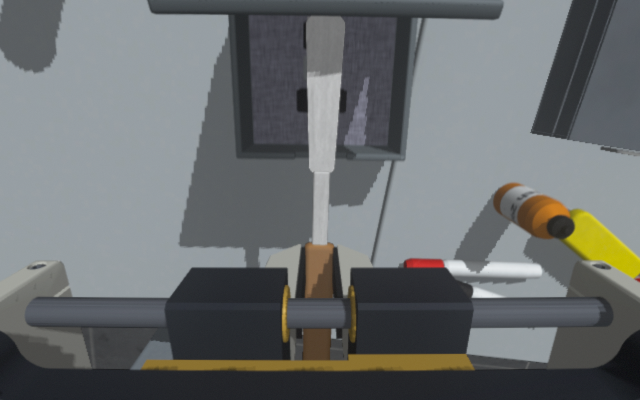

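Emit:
move_arm([
  {"x": 0.0124,"y": 0,"z": -0.0045,"wx": 0,"wy": 0,"wz": 0,"hand": 0},
  {"x": 0.0252,"y": 0,"z": -0.0075,"wx": 0,"wy": 0,"wz": 0,"hand": 0},
  {"x": 0.0383,"y": 0.001,"z": -0.009,"wx": 0,"wy": 0,"wz": 0,"hand": 0},
  {"x": 0.0515,"y": 0.001,"z": -0.0088,"wx": 0,"wy": 0,"wz": 0,"hand": 0},
  {"x": 0.0646,"y": 0.001,"z": -0.007,"wx": 0,"wy": 0,"wz": 0,"hand": 0},
  {"x": 0.0774,"y": 0.002,"z": -0.004,"wx": 0,"wy": 0,"wz": 0,"hand": 0},
  {"x": 0.083,"y": 0.002,"z": -0.002,"wx": 0,"wy": 0,"wz": 0,"hand": 0},
  {"x": 0.083,"y": 0.002,"z": -0.002,"wx": 0,"wy": 0,"wz": 0,"hand": 0},
])

```text
time: 10.05
tool_pos: [0.5977, -0.1455, 0.1566]
tool_rot: [-3.14, 0.001, 0.144]
contact_force: [-0.0, -0.2, -1.0]
opening: 0.0137
```

```bash
python3 - <<'E'
from h import *
rel([])
im=viewer.read_camera("wrist"); cv2.imwrite("pics/w7.png",im[:,:,::-1])
cv2.imwrite("pics/t7.png",viewer.read_camera("top")[:,:,::-1])
g=cv2.cvtColor(im,cv2.COLOR_RGB2GRAY)
print("col326 rows0-60:",g[0:60:3,326]); print(g[0:60:3,250])
E
```

```text
t 10.05 [ 0.5977 -0.1455  0.1566] [-179.9    0.     8.3] F [-0.  -0.2 -1. ] open 0.0137
col326 rows0-60: [ 55  82 122 122 123 123 122 122 122 121 124 124 194 195 196 195 193 195
 194 195]
[53 51 54 52 51 52 50 51 52 50 50 49 49 49 49 55 54 50 55 59]
```

```bash
python3 - <<'E'
from h import *
rel([((.47,-.1,.15),down(8.2)),((.46,.04,.09),down(8.2)),((.46,.077,.03),down(8.2)),((.46,.077,.0065),down(8.2))])
E
```

```text
t 10.15 [ 0.5973 -0.1456  0.157 ] [-179.9    0.     8.3] F [ 0.5 -0.2  0.2] open 0.0138
  xyz [-0.1194 -0.0634  0.0071]  w [-0.1  0.   0.1]
  xyz [-0.1092 -0.2033  0.0672]  w [-0.1  0.   0.1]
  xyz [-0.1039 -0.2399  0.1273]  w [-0.1  0.   0.1]
  xyz [-0.1038 -0.2398  0.1508]  w [-0.1  0.   0.1]
```

Emit:
move_arm([
  {"x": -0.04,"y": 0,"z": 0,"wx": 0,"wy": 0,"wz": 0,"hand": 0},
  {"x": -0.09,"y": -0.025,"z": 0.003,"wx": 0,"wy": 0,"wz": 0,"hand": 0},
  {"x": -0.12,"y": -0.065,"z": 0.007,"wx": 0,"wy": 0,"wz": 0,"hand": 0},
  {"x": -0.115,"y": -0.115,"z": 0.03,"wx": 0,"wy": 0,"wz": 0,"hand": 0},
  {"x": -0.11,"y": -0.165,"z": 0.055,"wx": 0,"wy": 0,"wz": 0,"hand": 0},
  {"x": -0.107,"y": -0.205,"z": 0.08,"wx": 0,"wy": 0,"wz": 0,"hand": 0},
  {"x": -0.104,"y": -0.23,"z": 0.105,"wx": 0,"wy": 0,"wz": 0,"hand": 0},
  {"x": -0.104,"y": -0.24,"z": 0.127,"wx": 0,"wy": 0,"wz": 0,"hand": 0},
])

```text
time: 11.15
tool_pos: [0.4599, 0.0784, 0.0299]
tool_rot: [-3.141, -0.001, 0.146]
contact_force: [0.2, -0.2, 0.4]
opening: 0.0142
```

Emit:
move_arm([
  {"x": 0,"y": 0,"z": 0.008,"wx": 0,"wy": 0,"wz": 0,"hand": 0},
  {"x": 0,"y": 0,"z": 0.016,"wx": 0,"wy": 0,"wz": 0,"hand": 0},
  {"x": 0,"y": 0,"z": 0.02,"wx": 0,"wy": 0,"wz": 0,"hand": 0},
  {"x": 0,"y": 0,"z": 0.02,"wx": 0,"wy": 0,"wz": 0,"hand": 0},
])

```text
time: 11.65
tool_pos: [0.4603, 0.0767, 0.0105]
tool_rot: [-3.141, -0.0, 0.143]
contact_force: [0.2, -0.2, 0.2]
opening: 0.0141
```

Emit:
move_arm([
  {"x": 0,"y": 0,"z": 0.003,"wx": 0,"wy": 0,"wz": 0,"hand": 0},
  {"x": 0,"y": 0,"z": 0.0055,"wx": 0,"wy": 0,"wz": 0,"hand": 0},
  {"x": 0,"y": 0,"z": 0.0055,"wx": 0,"wy": 0,"wz": 0,"hand": 0},
  {"x": 0,"y": 0,"z": 0.0055,"wx": 0,"wy": 0,"wz": 0,"hand": 0.4},
  {"x": 0,"y": 0,"z": 0.0055,"wx": 0,"wy": 0,"wz": 0,"hand": 0.4},
  {"x": 0,"y": 0,"z": 0.0055,"wx": 0,"wy": 0,"wz": 0,"hand": 0.5},
  {"x": 0,"y": 0,"z": 0.0055,"wx": 0,"wy": 0,"wz": 0,"hand": 0.5},
  {"x": 0,"y": 0,"z": 0.0055,"wx": 0,"wy": 0,"wz": 0,"hand": 0.5},
])

```text
time: 12.65
tool_pos: [0.4601, 0.0771, 0.0049]
tool_rot: [-3.141, 0.0, 0.144]
contact_force: [0.0, -0.7, 0.2]
opening: 0.0458
```

Emit:
move_arm([
  {"x": 0,"y": 0,"z": -0.04,"wx": 0,"wy": 0,"wz": 0,"hand": 0.5},
  {"x": 0,"y": 0,"z": -0.1,"wx": 0,"wy": 0,"wz": 0,"hand": 0.6},
  {"x": 0,"y": 0,"z": -0.15,"wx": 0,"wy": 0,"wz": 0,"hand": 0.65},
  {"x": 0,"y": 0,"z": -0.19,"wx": 0,"wy": 0,"wz": 0,"hand": 0.65},
  {"x": 0,"y": 0,"z": -0.19,"wx": 0,"wy": 0,"wz": 0,"hand": 0.65},
])

```text
time: 13.28
tool_pos: [0.4618, 0.077, 0.1979]
tool_rot: [3.142, -0.007, 0.144]
contact_force: [0.1, 0.3, -1.3]
opening: 0.0596
```

```bash
python3 - <<'E'
from h import *
rel([((.55,-.151,.20),down(7))])
E
```

```text
t 13.28 [0.4618 0.077  0.1979] [180.   -0.4   8.3] F [ 0.1  0.3 -1.3] open 0.0596
  xyz [ 0.0545  0.2383 -0.0018]  w [-0.  -0.4  1.3]
```

Emit:
move_arm([
  {"x": 0.01,"y": 0.055,"z": 0,"wx": 0,"wy": 0,"wz": 0.5,"hand": 0.65},
  {"x": 0.025,"y": 0.11,"z": 0,"wx": 0,"wy": 0,"wz": 1,"hand": 0.65},
  {"x": 0.035,"y": 0.165,"z": 0,"wx": 0,"wy": -0.4,"wz": 1.3,"hand": 0.65},
  {"x": 0.045,"y": 0.21,"z": 0,"wx": 0,"wy": -0.4,"wz": 1.3,"hand": 0.65},
  {"x": 0.05,"y": 0.238,"z": 0,"wx": 0,"wy": -0.4,"wz": 1.3,"hand": 0.65},
  {"x": 0.05,"y": 0.238,"z": 0,"wx": 0,"wy": -0.4,"wz": 1.3,"hand": 0.65},
  {"x": 0.05,"y": 0.238,"z": 0,"wx": 0,"wy": -0.4,"wz": 1.3,"hand": 0.65},
])

```text
time: 14.15
tool_pos: [0.543, -0.1505, 0.1935]
tool_rot: [-3.139, 0.009, 0.122]
contact_force: [-0.0, -0.8, 0.3]
opening: 0.0595
```

```bash
python3 - <<'E'
from h import *
rel([])
im=viewer.read_camera("wrist"); w=im[:,:,::-1].copy()
cv2.imwrite("pics/w8.png",w); p=viewer.camera_params("wrist")
t=viewer.read_camera("top")[:,:,::-1].copy(); cv2.imwrite("pics/t8.png",t); pt=viewer.camera_params("top")
c=np.array([.5525+.066*.9925,-.1515+.066*.1219,0]); e=np.array([.9925,.1219,0]); print("c",c)
l=np.array([-.1219,.9925,0])
for s in(-.024,0,.024): print(s,"wrist",proj(p,c+s*e+[0,0,.05]).round(1),"top",proj(pt,c+s*e+[0,0,.05]).round(1))
for a,b in((1,1),(1,-1),(-1,1),(-1,-1)): print("corner",a,b,proj(p,c+.066*a*e+.066*b*l+[0,0,.054]).round(1))
b=np.zeros((560,800,3),np.uint8); b[:400,:640]=w
tt=cv2.resize(t[110:230,190:400],None,fx=2,fy=2,interpolation=cv2.INTER_CUBIC) 
b=np.vstack([cv2.resize(w,(576,360)),cv2.resize(tt,(420,240))[:,:420].copy() if 0 else cv2.copyMakeBorder(tt,0,0,0,576-tt.shape[1],cv2.BORDER_CONSTANT)])
cv2.imwrite("pics/b8.png",b); print(b.shape)
E
```

```text
t 14.15 [ 0.543  -0.1505  0.1935] [-179.9    0.5    7. ] F [-0.  -0.8  0.3] open 0.0595
c [ 0.618005  -0.1434546  0.       ]
-0.024 wrist [321.  134.8] top [337.1 191.3]
0 wrist [321.1 106.7] top [335.5 179.1]
0.024 wrist [321.2  77.2] top [333.8 166.9]
corner 1 1 [238.4  21.2]
corner 1 -1 [404.4  21.3]
corner -1 1 [248.7 181.8]
corner -1 -1 [393.1 182.1]
(600, 576, 3)
```

View pics/b8.png

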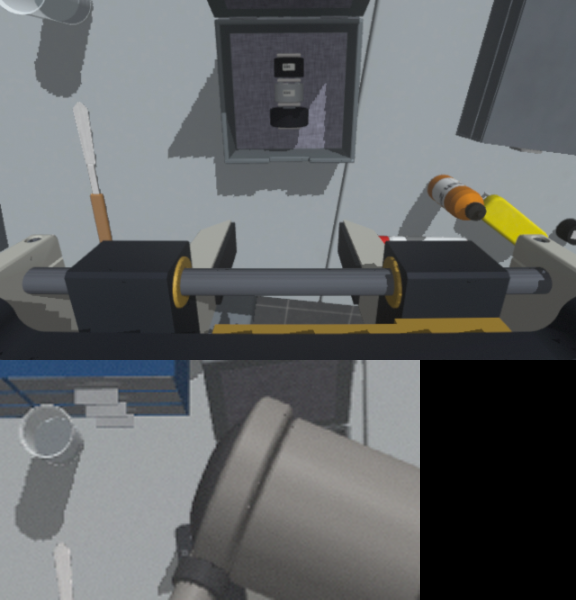

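```bash
python3 - <<'E'
from h import *
w=cv2.imread("pics/w8.png"); p=viewer.camera_params("wrist")
g=cv2.cvtColor(w,cv2.COLOR_BGR2GRAY)
m=(g[108:150,285:360]<45).astype(np.uint8)
n,lab,st,ce=cv2.connectedComponentsWithStats(m)
for i in range(1,n):
    if st[i,4]>20: print(st[i]+[285,108,0,0,0],ce[i]+[285,108])
print(g[108:150:2,321]); 
c=np.array([.618,-.1435,0]); e=np.array([.9925,.1219,0]); l=np.array([-.1219,.9925,0])
# predicted hull of the disc's rim in the front slot
for sx in(-.033,-.015): 
    q=np.array([proj(p,c+sx*e+.02*np.cos(a)*l+[0,0,.031+.02*np.sin(a)]) for a in np.linspace(0,np.pi,37)])
    print(sx,q.min(0).round(1),q.max(0).round(1))
rel([(c-.024*e+[0,0,.07],down(7)),(c-.024*e+[0,0,.014],down(7))])
E
```

```text
[300 119  42  23 875] [320.52342857 129.91657143]
[ 97  97  96  93 109  67  49  24  26  25  33  34  33  34  33  35  34  84
  73  74  71]
-0.033 [299.8 142.2] [342.1 145.4]
-0.015 [299.5 122.8] [342.5 124.8]
t 14.25 [ 0.5434 -0.1502  0.1942] [-179.9    0.5    7. ] F [ 0.1 -0.2  0.6] open 0.0599
  xyz [0.0519 0.0027 0.1238]  w [-0.1  0.5  0. ]
  xyz [0.0523 0.0028 0.1798]  w [-0.1  0.5  0. ]
```

Emit:
move_arm([
  {"x": 0.03,"y": 0.002,"z": 0.03,"wx": 0,"wy": 0.5,"wz": 0,"hand": 0.65},
  {"x": 0.054,"y": 0.003,"z": 0.07,"wx": 0,"wy": 0.5,"wz": 0,"hand": 0.65},
  {"x": 0.054,"y": 0.003,"z": 0.11,"wx": 0,"wy": 0.5,"wz": 0,"hand": 0.65},
  {"x": 0.054,"y": 0.003,"z": 0.13,"wx": 0,"wy": 0.5,"wz": 0,"hand": 0.65},
  {"x": 0.054,"y": 0.003,"z": 0.15,"wx": 0,"wy": 0.5,"wz": 0,"hand": 0.65},
  {"x": 0.054,"y": 0.003,"z": 0.165,"wx": 0,"wy": 0.5,"wz": 0,"hand": 0.65},
  {"x": 0.054,"y": 0.003,"z": 0.179,"wx": 0,"wy": 0.5,"wz": 0,"hand": 0.65},
  {"x": 0.054,"y": 0.003,"z": 0.179,"wx": 0,"wy": 0.5,"wz": 0,"hand": 0.65},
], grip_force=30)

```text
time: 15.25
tool_pos: [0.5959, -0.1474, 0.0143]
tool_rot: [-3.14, 0.0, 0.122]
contact_force: [0.1, 0.9, 0.2]
opening: 0.0598
```

```bash
python3 - <<'E'
from h import *
c=np.array([.62,-.1433,0]); e=np.array([.9925,.1219,0])
rel([(c-.024*e+[0,0,.014],down(7))])
E
```

```text
t 15.25 [ 0.5959 -0.1474  0.0143] [-179.9    0.     7. ] F [0.1 0.9 0.2] open 0.0598
  xyz [ 0.0005 -0.0011  0.0003]  w [-0.1  0.  -0. ]
```

Close gently, then lift.

Emit:
move_arm([
  {"x": 0,"y": -0.001,"z": 0,"wx": 0,"wy": 0,"wz": 0,"hand": 0.5},
  {"x": 0,"y": -0.001,"z": 0,"wx": 0,"wy": 0,"wz": 0,"hand": 0.4},
  {"x": 0,"y": -0.001,"z": 0,"wx": 0,"wy": 0,"wz": 0,"hand": 0.3},
  {"x": 0,"y": -0.001,"z": 0,"wx": 0,"wy": 0,"wz": 0,"hand": 0.2},
  {"x": 0,"y": -0.001,"z": 0,"wx": 0,"wy": 0,"wz": 0,"hand": 0.2},
  {"x": 0,"y": -0.001,"z": 0,"wx": 0,"wy": 0,"wz": 0,"hand": 0.2},
])

```text
time: 16.0
tool_pos: [0.5967, -0.1462, 0.0161]
tool_rot: [-3.14, -0.003, 0.122]
contact_force: [-1.2, 4.7, 6.1]
opening: 0.0386
```

Emit:
move_arm([
  {"x": 0,"y": 0,"z": -0.01,"wx": 0,"wy": 0,"wz": 0,"hand": 0.2},
  {"x": 0,"y": 0,"z": -0.025,"wx": 0,"wy": 0,"wz": 0,"hand": 0.2},
  {"x": 0,"y": 0,"z": -0.045,"wx": 0,"wy": 0,"wz": 0,"hand": 0.2},
  {"x": 0,"y": 0,"z": -0.07,"wx": 0,"wy": 0,"wz": 0,"hand": 0.2},
  {"x": 0,"y": 0,"z": -0.1,"wx": 0,"wy": 0,"wz": 0,"hand": 0.2},
  {"x": 0,"y": 0,"z": -0.14,"wx": 0,"wy": 0,"wz": 0,"hand": 0.2},
  {"x": 0,"y": 0,"z": -0.18,"wx": 0,"wy": 0,"wz": 0,"hand": 0.2},
  {"x": 0,"y": 0,"z": -0.18,"wx": 0,"wy": 0,"wz": 0,"hand": 0.2},
])

```text
time: 17.0
tool_pos: [0.5978, -0.148, 0.2001]
tool_rot: [3.138, -0.009, 0.121]
contact_force: [-0.5, -0.4, -0.5]
opening: 0.0382
```

```bash
python3 - <<'E'
from h import *
rel([((.48,-.16,.24),down(7,45))])
E
```

```text
t 17.00 [ 0.5978 -0.148   0.2001] [179.8  -0.5   6.9] F [-0.5 -0.4 -0.5] open 0.0382
  xyz [-0.1181 -0.0022 -0.041 ]  w [ 0.2 44.5  0. ]
```

Emit:
move_arm([
  {"x": -0.04,"y": 0,"z": -0.015,"wx": 0,"wy": 7,"wz": 0,"hand": 0.2},
  {"x": -0.08,"y": 0,"z": -0.03,"wx": 0,"wy": 15,"wz": 0,"hand": 0.2},
  {"x": -0.118,"y": 0,"z": -0.041,"wx": 0,"wy": 23,"wz": 0,"hand": 0.2},
  {"x": -0.118,"y": 0,"z": -0.041,"wx": 0,"wy": 31,"wz": 0,"hand": 0.2},
  {"x": -0.118,"y": 0,"z": -0.041,"wx": 0,"wy": 39,"wz": 0,"hand": 0.2},
  {"x": -0.118,"y": 0,"z": -0.041,"wx": 0,"wy": 44.5,"wz": 0,"hand": 0.2},
  {"x": -0.118,"y": 0,"z": -0.041,"wx": 0,"wy": 44.5,"wz": 0,"hand": 0.2},
  {"x": -0.118,"y": 0,"z": -0.041,"wx": 0,"wy": 44.5,"wz": 0,"hand": 0.2},
])

```text
time: 18.0
tool_pos: [0.479, -0.1618, 0.2362]
tool_rot: [-3.14, -0.776, 0.12]
contact_force: [0.4, -0.2, -0.4]
opening: 0.0384
```

```bash
python3 - <<'E'
from h import *
rel([])
w=viewer.read_camera("wrist")[:,:,::-1].copy(); cv2.imwrite("pics/w9.png",w)
t=viewer.read_camera("top")[:,:,::-1].copy(); cv2.imwrite("pics/t9.png",t); cv2.imwrite("pics/s9.png",viewer.read_camera("scene")[:,:,::-1])
p=viewer.camera_params("wrist"); pt=viewer.camera_params("top"); s,P,R=pose()
mid=P-.017*R[:,2]; print("mid",mid, proj(p,mid))
a=np.array([.9925,.1219,1])/np.sqrt(1.985)
u=R[:,0]
for nm,zt in(("face",.010),("back",-.009)):
    q=np.array([proj(p,mid+zt*u+.02*(np.cos(k)*R[:,1]+np.sin(k)*R[:,2])) for k in np.linspace(0,2*np.pi,40)]); print(nm,q.min(0).round(),q.max(0).round())
hsv=cv2.cvtColor(w,cv2.COLOR_BGR2GRAY); print(hsv[200:330:6,320]); print(hsv[200:330:6,300])
# small mounts and lid, in the top view
c=np.array([.6205,-.1432,0]); e=np.array([.9925,.1219,0]); g=cv2.cvtColor(t,cv2.COLOR_BGR2GRAY)
for sx in(-.024,0,.024):
    v=proj(pt,c+sx*e+[0,0,.041]); x,y=v.round().astype(int); print(sx,v.round(1)); print(g[y-3:y+4,x-8:x+9:2])
# spatula handle in the top view
m=cv2.inRange(cv2.cvtColor(t,cv2.COLOR_BGR2HSV),(5,70,40),(25,255,255)); m[:, :205]=0; m[:,245:]=0; m[:230]=0; m[305:]=0
r=cv2.minAreaRect(cv2.findNonZero(m)); print("handle",r,onz(pt,r[0],.008))
E
```

```text
t 18.00 [ 0.479  -0.1618  0.2362] [-179.9  -44.5    6.9] F [ 0.4 -0.2 -0.4] open 0.0384
mid [ 0.46759815 -0.16278774  0.24855234] [317.22984144 284.3216308 ]
face [274. 247.] [360. 289.]
back [276. 279.] [359. 328.]
[121  94 121 105  83 120  98  86  81  69 175 176 114  43  38  40  36 105
 102  87  70  65]
[ 80  87  86  80  84  88  85  83  85  44  45  45  45  44  43  37  37 105
 103  87  72  64]
-0.024 [336.8 190.5]
[[ 85 117 116  91  85  91  85  82  79]
 [ 77  85  86  79  81  85  90  80  79]
 [ 80  92  79  79  81  85  89  82  78]
 [ 77  98  80  82  81  83  91  82  86]
 [ 80  95  86  86  86  78  96  84  96]
 [ 77  94  83  84  84  80  97  85 105]
 [ 79  96  90  82  83  89  99  87 125]]
0 [335.2 178.4]
[[ 81 116 117 108 100  94 118  85  82]
 [ 82  86 102 105 104 101  96  88  83]
 [ 81  93 100 105 107 108  96  89  77]
 [ 79  94  99 108 114 122  97  88  81]
 [ 78  91 100 104 112 124 100  92  81]
 [ 80  90  97 104 118 122 101  93  81]
 [ 81  93 101 111 118 105  97  92  81]]
0.024 [333.6 166.3]
[[ 85 114 105  85  69  58  53  67  82]
 [ 73  66  51  45  40  42  42  63  80]
 [ 55  42  45  54  57  66  46  58  83]
 [ 47  42  55  83  96 107  44  56  78]
 [ 46  44  69 106 117 110  47  51  78]
 [ 54  46  63 105 111  97  43  50  80]
 [ 58  45  57  82  66  49  46  50  78]]
handle ((227.7517547607422, 275.76708984375), (40.30216598510742, 6.894242763519287), 84.0938491821289) [0.42973662 0.07261081 0.008     ]
```

```bash
python3 - <<'E'
from h import *
rel([]); print(np.abs(pose()[0]["qvel"]).max()); robot.hand_in()
E
```

```text
t 18.15 [ 0.4794 -0.1613  0.2364] [-180.   -44.6    7. ] F [-0.2 -0.5 -0.7] open 0.0383
0.01557360782031805
the job is handed in; nothing more can be done
```

I carried out the whole task and handed it in at 18.2 s; the hand-in gives no verdict, so what follows is from my own checks. I used the spatula to pry the lid up and push it open past upright. I then laid the spatula back near where it started. After that I gripped the large mount, which stood in the front slot, by its rim, lifted it out and tipped it.

Last checks:
- **Large mount:** it is held with the fingers 38 mm apart. The 40 mm rim should read slightly more, and the spatula handle read about 2 mm low in the same way. From the tool pose, its middle is about 0.249 m above the worktop and its axis about 45° from vertical. The wrist picture shows the bright section of the face where expected. The arm was at rest.
- **Small mounts and spatula:** the top picture shows both small mounts still in the middle and rear slots and the front slot empty. The spatula handle lies at about its laid-down spot.
- **Lid angle:** I estimate 1.9 rad, worked out from where the spatula tip stopped pushing. The pictures after letting go show the lid standing open, but I did not measure the angle again.
- **Beaker and dropper bottle:** I kept clear of both, but I did not re-measure either one at the end.

One reading disagreed: the wrist camera put the case about 2 mm farther away than the top camera did. I shifted the mount grasp by 2 mm to allow for it.

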